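# Wedge up a fossil board and hold it

## Task

Take the red-capped jar that blocks the front of the fossil board and stand it upright on the bare cork coaster, so that the three jars make a neat row on the low rack. Then grip the orange levelling wedge by its block, lay it flat on the steel base plate and push its thin end under the middle of the board's front edge until both front feet just clear the plate (2 to 6 mm) while the rear feet stay down, and finish like that, still gripping the wedge with the board resting on it. Do not touch the board or fossil with the gripper, do not shove the board out of place, and leave everything else where it stands.

Things in the scene. Friction and masses are not known exactly. Their poses are not given: they have to be found in the camera images.
- base: dark steel plate fixed to the bench, 300 (x) x 220 (y) x 6 mm; origin at the centre of its underside, its top face 6 mm higher. x points away from the robot (yaw within 0.25 rad), from its free front half to the fossil board. A steel stop bar across it behind the board (front face at x = 126 mm, 12 mm high) keeps the board from sliding back.
- board: pale wooden board 125 (x) x 150 (y) x 8 mm on four black feet 20 x 20 x 8 mm at its corners, loose on the plate, about 0.6 kg with the grey-green ammonite stone fixed on it (60 mm high in all; stone starts 25 mm behind the front edge). Origin: its centre, level with the feet's underside; x points from front to rear edge, as the base's x. Entrance between the front feet 110 mm wide, 8 mm high.
- board_front (a point): middle of the board's front edge, lower side: 62.5 mm in front of the board's origin, 8 mm above the feet's underside. Here the wedge goes in, along the board's x.
- front_foot_left (a point): centre of the underside of the board's front foot on its +y side; touching the plate it is 6 mm above the base's origin
- front_foot_right (a point): centre of the underside of the board's front foot on its -y side
- board_rear (a point): point midway between the rear feet, at the level of their underside; the board tips about the rear feet
- wedge: orange wedge, 120 mm long, 90 g, flat on the bench. Grip block 30 (x) x 24 (y) x 45 mm high; origin at the centre of the block's underside, x to the thin end. The ramp, 30 mm wide, falls from 19.5 mm high (x = 15 mm) to 4.5 mm at the thin end (x = 105 mm), 1 in 6: it meets the board 21 mm under the edge, then lifts the edge 1 mm per 6 mm of push, against 3 to 12 N.
- wedge_tip (a point): middle of the wedge's thin end, at its underside: 105 mm ahead of the wedge's origin
- jar: amber capped glass jar with a red cap, 40 mm diameter, 56 mm high, about 90 g; stands on the base plate in front of the board. Origin at the centre of its underside.
- coaster: cork disc 52 mm diameter, 3 mm thick, fixed on the rack at the one free place of the row; origin at the centre of its underside (the jar's underside stands 3 mm above it).
- rack: low wooden rack, 220 (x) x 85 (y) x 40 mm high, fixed; origin at the centre of its underside. Three places in a row along its x, 65 mm apart, the middle one at its centre: two hold white-capped jars, the third the coaster.
- jar_a: white-capped amber jar, 40 mm diameter, 56 mm high, standing on the rack; leave alone
- jar_b: another white-capped jar like it on the rack; leave alone
- scribe: metal air scribe, 150 mm long, 16 mm thick, lying at the far right; leave alone
- brush: brush lying at the right; leave alone
- dish: white dish 100 mm across, 30 mm high, at the far left; leave alone
- squeeze_bottle: white bottle 60 mm across, 110 mm high, blue cap, at the left; leave alone
- nodule: grey stone nodule 72 mm across, 36 mm high, at the right; leave alone

How it is judged:
By the outcome, as a careful person would: the job done as asked, in the order asked, and still so for the second after the job is handed in, while the arm keeps its last pose, push and grip.
It also fails if it takes over 58 s, if anything falls off the work surface, if the arm or the gripper's body presses on something with over 40 N, if the wrist force passes 120 N, or if a joint passes its speed limit or range.

## Robot

A 7-joint arm with a two-finger parallel gripper is mounted at the origin on the work surface. World frame = base frame: x ahead of the robot, y to its left, z up, the work surface at z = 0. Lengths are in m, angles in rad, forces in N, time in s.
With the tool pointing down it reaches from about 0.4 to 0.85 m from the base axis. Payload 4.5 kg.
Tool frame: the origin (TCP) lies at the very end of the fingers, on their centre line; the grasp point (between the pads) lies 19 mm behind it (r.pinch_z is the distance from the TCP to the grasp point, in m); z points along the fingers, y is the line along which they close (so a half turn about z gives the same grasp; the last joint's range is limited). The gripper opens to 88 mm and grips with 3 to 60 N. Pads are 18 mm wide; open, the fingers measure 123 mm over their backs; the gripper's body (75 mm by 187 mm) begins 45 mm behind the grasp point.
Start: joints at [-1.28, 0.689, -0.195, 1.565, 0.157, 0.902, -0.215], TCP at [0.159, 0.605, 0.239] pointing down, gripper open.
Joint ranges: [-3.01, 3.01], [-0.46, 2.08], [-1.47, 1.51], [0.13, 2.56], [-1, 4.14], [0.04, 2.09], [-2.66, 2.66]. Speed limits (rad/s): [2.57, 2.57, 3.14, 3.14, 3.14, 3.14, 3.14].

## Interface

Orientations are given as a unit quaternion [x, y, z, w].
In Python, from plant import r, cams gives the robot as it stands.
- The arm moves only by the shell command python3 -m pendant 'ROWS' [FORCE]. ROWS is JSON, a list of rows, each a list of 3 entries, a list of its own where there are three numbers: the closure, from -1 (fully open) to 1 (shut), then the shift along the tool's x, y, z in mm, then the turn, a rotation vector about the tool's x, y, z in degrees. A call has 1 to 8 rows; each row shifts and turns the commanded pose from where the row before left it, along the tool's axes as they then stand; what a row does not reach is not made up. A row lasts 1/8 s, in which the tool goes at most 62.5 mm and 10.7 degrees, less where a joint would pass 70% of its speed; a pose out of reach is approached as far as the arm can. A call with a gripper value outside its range is refused whole. The fingers move at their own pace and stop on an object; FORCE is the grip in N (left out, the last holds). Time passes only in rows, so rows that do not move let the fingers close. It gives the time, the measured TCP pose, the force, the opening and the grip force at its end, in the units of the state.
- r.get_state(): the state, without advancing time (a new reading comes with each control period).
- cams.snapshot(name): name is "scene" or "side" or "wrist"; returns a dict with "img" (420x560x3 uint8, red, green, blue), "camera_matrix" (3x3 intrinsics, pixels), "camera_from_world" (4x4, takes a point from world to camera coordinates); the wrist camera has in their place "tool_from_camera" (4x4, takes a point from camera to tool coordinates, whose origin is the TCP and whose axes are the flange's). Camera axes: x right, y up, looking along -z (the intrinsics and any distortion apply to the point x, -y, -z); pixel columns grow to the right and rows downward; lengths in m; the calibration is good to about 2 mm. A picture is of the moment at which its call begins: read the wrist's pose just before it. There is no depth.
- r.finish_job(): hands the job in; it is judged then, once.
The state is a dict: "clock": time; "q": joint angles; "qd": joint speeds; "joint_torque": joint torques, N m; "tool_pos": TCP position; "eef_rot": TCP orientation; "contact_force": force on the tool from outside, world axes, zero at the start; "moment": the same for the moment, N m; "opening": opening from 0.0 (shut) to 1.0 (fully open); "finger_force": force on a finger pad.
Only numpy, scipy, OpenCV 4.12 (cv2) and the standard library are available. Lean on these libraries where they do the work, as an engineer would, in place of code of your own. Each camera call takes 0.05 s, during which the arm holds its last target. There are 200 camera calls.

## Working session

There is one attempt and no reset: what is moved stays moved. The work goes in short steps, Python scripts to look and compute and a shell command to move; the robot and the scene stay as the last step left them, time stands still between calls to the robot, and variables do not carry over. Pictures are saved under pics/ and viewed, at most 10 in all, crops included, and the job is handed in when it is done.

```bash
ls; mkdir -p pics; python3 - <<'E'
from plant import r,cams
import cv2,numpy as np
s=r.get_state();print({k:np.round(v,3) for k,v in s.items()})
print(r.pinch_z)
for n in ("scene","side"):
    d=cams.snapshot(n);cv2.imwrite(f"pics/{n}0.png",d["img"][:,:,::-1]);print({k:np.round(v,3) for k,v in d.items() if k!="img"})
d=cams.snapshot("wrist");print(np.round(d["tool_from_camera"],3), [k for k in d])
E
```

```text
pics
{'clock': np.float64(0.0), 'q': array([-1.28 ,  0.69 , -0.195,  1.566,  0.157,  0.902, -0.215]), 'qd': array([ 0.001, -0.001, -0.001, -0.001, -0.001,  0.001,  0.002]), 'joint_torque': array([-1.0000e-03, -5.2756e+01, -1.2670e+00, -1.5343e+01, -5.3000e-02,
        7.0000e-03,  0.0000e+00]), 'tool_pos': array([0.159, 0.604, 0.238]), 'eef_rot': array([ 0.128,  0.992, -0.001, -0.   ]), 'contact_force': array([0.241, 0.001, 0.548]), 'moment': array([ 0.02 , -0.013, -0.044]), 'finger_force': np.float64(0.0), 'opening': np.float64(1.0)}
0.0187
{'camera_matrix': array([[401.674,   0.   , 284.153],
       [  0.   , 401.674, 205.979],
       [  0.   ,   0.   ,   1.   ]]), 'camera_from_world': array([[ 0.687,  0.726, -0.015, -0.376],
       [-0.617,  0.595,  0.515,  0.325],
       [ 0.383, -0.344,  0.857, -1.34 ],
       [ 0.   ,  0.   ,  0.   ,  1.   ]])}
{'camera_matrix': array([[450.919,   0.   , 278.426],
       [  0.   , 450.919, 209.961],
       [  0.   ,   0.   ,   1.   ]]), 'camera_from_world': array([[-0.955, -0.296,  0.02 ,  0.57 ],
       [ 0.173, -0.502,  0.847, -0.164],
       [-0.241,  0.812,  0.531, -1.171],
       [ 0.   ,  0.   ,  0.   ,  1.   ]])}
[[-0.001  0.953  0.303  0.079]
 [ 1.     0.     0.001  0.001]
 [ 0.001  0.303 -0.953 -0.147]
 [ 0.     0.     0.     1.   ]] ['img', 'camera_matrix', 'tool_from_camera']
```

View pics/scene0.png

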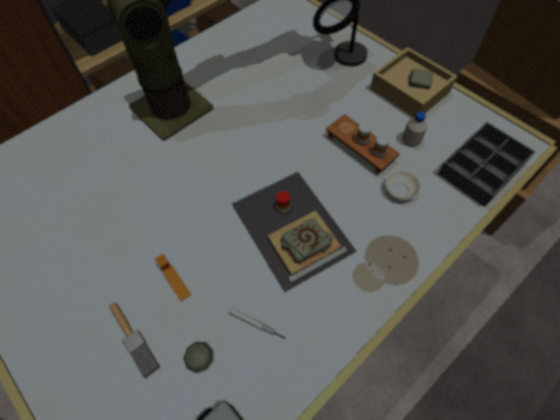

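View pics/side0.png

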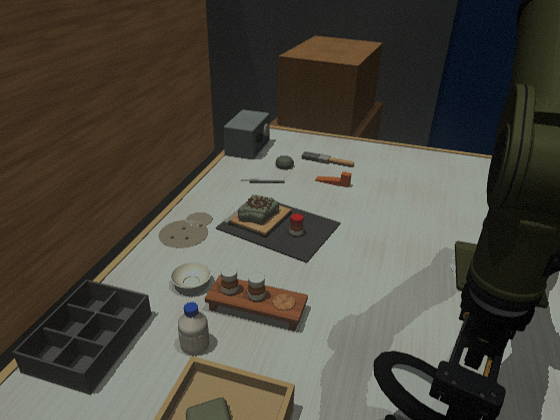

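The scene view shows the red cap at (283,198), the coaster at (347,128) and the plate corners at about (233,207), (298,174), (354,248) and (286,287). The wedge runs from its block at (163,262) to its tip at (185,297). The side view shows the cap at (297,222), the coaster at (284,302) and the wedge block at (346,179).

```bash
cat > h.py <<'E'
import numpy as np,cv2
from plant import r,cams
from scipy.spatial.transform import Rotation as R
def snap(n):
    s=r.get_state(); d=cams.snapshot(n); K=d["camera_matrix"]
    if n=="wrist":
        T=np.eye(4);T[:3,:3]=R.from_quat(s["eef_rot"]).as_matrix();T[:3,3]=s["tool_pos"]
        W=T@d["tool_from_camera"]
    else: W=np.linalg.inv(d["camera_from_world"])
    return d["img"],K,W
def ray(px,K,W,z):
    x=(px[0]-K[0,2])/K[0,0];y=(px[1]-K[1,2])/K[1,1]
    v=W[:3,:3]@np.array([x,-y,-1]);o=W[:3,3]
    return o+v*(z-o[2])/v[2]
def proj(p,K,W):
    c=np.linalg.inv(W)@np.append(p,1);return np.array([K[0,2]+K[0,0]*c[0]/-c[2],K[1,2]+K[1,1]*c[1]/c[2]])
def blob(img,lo,hi,roi=None):
    h=cv2.cvtColor(img,cv2.COLOR_RGB2HSV);m=cv2.inRange(h,np.array(lo),np.array(hi))
    if roi: k=np.zeros_like(m);x0,y0,x1,y1=roi;k[y0:y1,x0:x1]=1;m*=k
    n,l,st,c=cv2.connectedComponentsWithStats(m)
    if n<2:return None
    i=1+np.argmax(st[1:,4]);return (l==i).astype(np.uint8),c[i],st[i]
E
python3 - <<'E'
from h import *
np.set_printoptions(precision=4,suppress=True)
a,K,W=snap("scene");b,K2,W2=snap("side")
for (i,k,w,roi) in((a,K,W,(260,180,310,215)),(b,K2,W2,(280,205,310,240))):
    m,c,st=blob(i,(0,150,60),(6,255,255),roi); print("cap",c,st,ray(c,k,w,.058))
for (i,k,w,roi) in((a,K,W,(140,240,200,310)),(b,K2,W2,(305,165,360,195))):
    m,c,st=blob(i,(3,150,60),(18,255,255),roi); rc=cv2.minAreaRect(cv2.findContours(m,0,2)[0][0]);print("wedge",c,st,rc,ray(c,k,w,.01))
P=[ray(p,K,W,.006) for p in((233,207),(298,174),(354,248),(286,287))];print(np.array(P),np.mean(P,0))
for p in((347,128),(364,128),(381,143)):print(ray(p,K,W,.043))
for p in((284,302),):print(ray(p,K2,W2,.043))
print("tip",ray((186,297),K,W,0),ray((317,180),K2,W2,0),"blk",ray((161,257),K,W,.045))
E
```

```text
cap [282.7368 197.1203] [276 191  14  13 133] [0.5396 0.0033 0.058 ]
cap [296.4487 216.9231] [291 213  12   8  78] [ 0.5451 -0.002   0.058 ]
wedge [172.6893 277.7593] [157 256  32  44 457] ((172.04998779296875, 276.6499938964844), (47.781917572021484, 10.430723190307617), 57.528804779052734) [ 0.4989 -0.3445  0.01  ]
wedge [334.5698 178.6872] [316 172  35  15 179] ((332.8471984863281, 176.81509399414062), (32.68050003051758, 13.575922012329102), 10.619654655456543) [ 0.5015 -0.3549  0.01  ]
[[ 0.4417 -0.0984  0.006 ]
 [ 0.4877  0.113   0.006 ]
 [ 0.7615  0.0515  0.006 ]
 [ 0.7149 -0.1521  0.006 ]] [ 0.6014 -0.0215  0.006 ]
[0.4873 0.3222 0.043 ]
[0.5234 0.3593 0.043 ]
[0.5972 0.3506 0.043 ]
[0.4848 0.3211 0.043 ]
tip [ 0.5591 -0.3495  0.    ] [ 0.5611 -0.3434  0.    ] blk [ 0.45  -0.335  0.045]
```

```bash
python3 -m pendant '[[-1,[-48,-24,0],[0,0,0]],[-1,[-48,-24,0],[0,0,0]],[-1,[-48,-24,0],[0,0,0]],[-1,[-48,-24,0],[0,0,0]],[-1,[-48,-24,0],[0,0,0]],[-1,[-48,-24,0],[0,0,0]],[-1,[-48,-24,0],[0,0,0]],[-1,[-48,-24,0],[0,0,0]]]' 40
python3 - <<'E'
from h import *
a,K,W=snap("wrist");cv2.imwrite("pics/w1.png",a[:,:,::-1]);np.savez("w1.npz",a=a,K=K,W=W)
print(r.get_state()["tool_pos"])
E
```

```text
clock: 1.25
tool_pos: [0.4826, 0.3201, 0.2388]
eef_rot: [0.128, 0.992, 0.0, 0.0]
contact_force: [0.3, 0.7, 0.2]
opening: 1.0
finger_force: 0.0
[0.48991464 0.31184326 0.23847817]
```

View pics/w1.png

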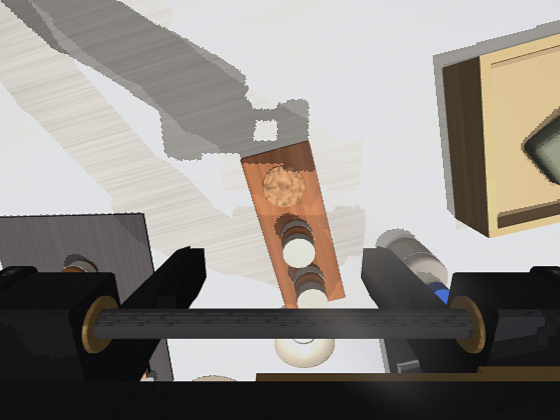

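The wrist view shows the coaster at (284,186) and the white caps at (299,253) and (313,300). A corner of the plate is visible at the left.

```bash
python3 - <<'E'
from h import *
d=np.load("w1.npz");K,W=d["K"],d["W"]
c=ray((284.5,186.5),K,W,.043);a=ray((299,253),K,W,.099);b=ray((313.5,299),K,W,.099)
print(c,a,b,[np.degrees(np.arctan2(*(p-c)[1::-1])) for p in(a,b)],[np.linalg.norm((p-c)[:2]) for p in (a,b)])
# fresh static check
i,K,W=snap("wrist");m,cc,st=blob(i,(8,90,100),(22,255,255),(255,160,312,208));print(cc,st,ray(cc,K,W,.043))
print(r.get_state()["tool_pos"])
E
```

```text
[0.48497083 0.32206057 0.043     ] [0.54815553 0.3216983  0.099     ] [0.60929953 0.32391446 0.099     ] [np.float64(-0.3285031355169544), np.float64(0.8542844951891714)] [np.float64(0.06318573231273175), np.float64(0.12434251619734014)]
[284.12102643 182.97319035] [ 255  160   57   48 2611] [0.48899002 0.31333387 0.043     ]
[0.48725755 0.31429225 0.23831062]
```

```bash
python3 -m pendant '[[-1,[-22,-48,5],[0,0,0]],[-1,[-22,-48,5],[0,0,0]],[-1,[-22,-48,5],[0,0,0]],[-1,[-22,-48,5],[0,0,0]],[-1,[-22,-48,5],[0,0,0]],[-1,[-22,-48,5],[0,0,0]],[-1,[0,0,0],[0,0,0]],[-1,[0,0,0],[0,0,0]]]'
python3 - <<'E'
from h import *
a,K,W=snap("wrist");cv2.imwrite("pics/w2.png",a[:,:,::-1]);np.savez("w2.npz",a=a,K=K,W=W)
m,c,st=blob(a,(0,150,60),(6,255,255),(180,100,400,330));print(c,st,ray(c,K,W,.062))
print(r.get_state()["tool_pos"])
E
```

```text
clock: 2.35
tool_pos: [0.5358, 0.0104, 0.2087]
eef_rot: [0.128, 0.992, 0.001, -0.0]
contact_force: [0.1, 1.1, -0.6]
opening: 1.002
finger_force: 0.0
[277.08012487 200.48907388] [260 183  35  36 961] [0.53958482 0.00389925 0.062     ]
[0.53582294 0.01120754 0.20886778]
```

View pics/w2.png

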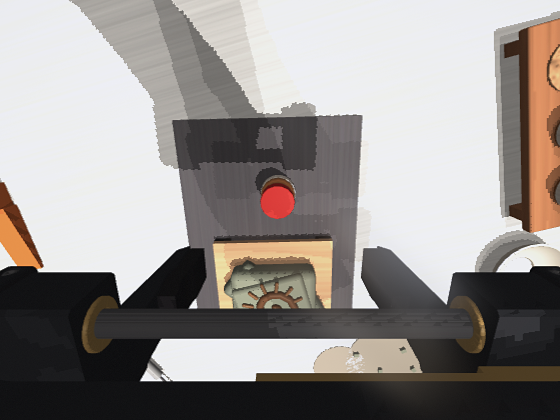

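The cap is at (277,200). The board's front edge runs from (214,242) to (332,240), and the plate's front corners are at (173,122) and (362,115).

```bash
python3 - <<'E'
from h import *
d=np.load("w2.npz");K,W=d["K"],d["W"];s=r.get_state();p=s["tool_pos"]
l,q=ray((332,240),K,W,.022),ray((214,242),K,W,.022);print("board",l,q,(l+q)/2,np.linalg.norm(l-q),"yaw",np.arctan2(*(q-l)[1::-1])+np.pi/2)
l,q=ray((362,115),K,W,.006),ray((173,122),K,W,.006);print("plate",l,q,np.linalg.norm(l-q),"yaw",np.arctan2(*(q-l)[1::-1])+np.pi/2)
M=R.from_quat(s["eef_rot"]).as_matrix()
print("to jar",M.T@(np.array([.540,.003,.025])-p)*1e3, "yaw y",np.degrees(np.arctan2(M[1,1],M[0,1])))
E
```

```text
board [0.61769318 0.05328937 0.022     ] [ 0.58272089 -0.09058332  0.022     ] [ 0.60020703 -0.01864698  0.022     ] 0.14806219046674057 yaw -0.23845330242733587
plate [0.48095873 0.11962606 0.006     ] [ 0.43302768 -0.0932911   0.006     ] 0.21824550564938192 yaw -0.22142485108912502
to jar [ -6.13804362  -7.16367735 183.85640966] yaw y 75.41912283131698
```

```bash
python3 -m pendant '[[-1,[-6,-7,40],[0,0,0]],[-1,[0,0,45],[0,0,0]],[-1,[0,0,40],[0,0,0]],[-1,[0,0,35],[0,0,0]],[-1,[0,0,20],[0,0,0]],[-1,[0,0,10],[0,0,0]],[-1,[0,0,0],[0,0,0]]]' 20 && python3 -m pendant '[[1,[0,0,0],[0,0,0]],[1,[0,0,0],[0,0,0]],[1,[0,0,0],[0,0,0]],[1,[0,0,0],[0,0,0]],[1,[0,0,0],[0,0,0]],[1,[0,0,0],[0,0,0]]]' 20
```

```text
clock: 3.28
tool_pos: [0.5399, 0.0023, 0.0186]
eef_rot: [0.127, 0.992, 0.0, -0.0]
contact_force: [-0.8, -0.2, 0.4]
opening: 1.0
finger_force: 0.0
clock: 4.03
tool_pos: [0.5401, 0.001, 0.0188]
eef_rot: [0.128, 0.992, 0.0, 0.0]
contact_force: [0.5, -0.7, 1.7]
opening: 0.444
finger_force: 20.0
```

```bash
python3 -m pendant '[[1,[0,0,-20],[0,0,0]],[1,[0,0,-40],[0,0,0]],[1,[0,0,-45],[0,0,0]],[1,[0,0,-35],[0,0,0]],[1,[15,33,0],[0,0,0]],[1,[20,44,0],[0,0,0]],[1,[20,44,0],[0,0,0]],[1,[20,44,0],[0,0,0]]]' && python3 -m pendant '[[1,[20,44,0],[0,0,0]],[1,[20,44,0],[0,0,0]],[1,[18,43,0],[0,0,0]],[1,[0,0,0],[0,0,-7]],[1,[0,0,0],[0,0,-7]],[1,[0,0,0],[0,0,0]],[1,[0,0,0],[0,0,0]]]'
python3 - <<'E'
from h import *
for n in("scene","wrist"):
    i,K,W=snap(n)
    cv2.imwrite(f"pics/{n}3.png",i[:,:,::-1]);np.savez(n+"3.npz",a=i,K=K,W=W)
a=cv2.imread("pics/scene3.png")[60:220,260:480];b=cv2.imread("pics/wrist3.png")
cv2.imwrite("pics/c3.png",np.hstack([cv2.resize(a,(400,291)),cv2.resize(b,(388,291))]))
s=r.get_state();M=R.from_quat(s["eef_rot"]).as_matrix();print(s["tool_pos"],s["opening"],M[:,:2].T, M.T@(np.array([.486,.3215,0])-s["tool_pos"])*1e3)
E
```

```text
clock: 5.03
tool_pos: [0.5087, 0.1807, 0.1585]
eef_rot: [0.128, 0.992, -0.0, -0.0]
contact_force: [0.6, 0.8, -1.4]
opening: 0.446
finger_force: 20.0
clock: 5.9
tool_pos: [0.4864, 0.3207, 0.1586]
eef_rot: [0.007, 1.0, -0.0, -0.0]
contact_force: [0.4, 0.1, -0.1]
opening: 0.441
finger_force: 20.0
[0.4864657  0.32077098 0.15868553] 0.4427093263956842 [[-9.99903149e-01  1.39173114e-02  3.45068889e-05]
 [ 1.39173041e-02  9.99903129e-01 -2.04298515e-04]] [  0.47032667   0.7548874  158.68539528]
```

View pics/c3.png

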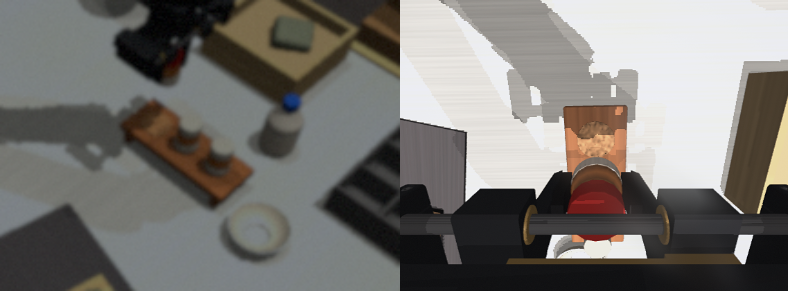

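The composite shows the jar hanging upright over the coaster and in the same column (about x=597 of the composite). The rack's near corners are at (565,106) and (626,106), so I can check the coaster position from those edges.

```bash
python3 - <<'E'
from h import *
d=np.load("wrist3.npz");K,W=d["K"],d["W"]
l,q=[ray(((x-400)*1.443,106*1.443),K,W,.040) for x in(565,626.5)];print(l,q,(l+q)/2+[.045,0,0],np.linalg.norm(l-q))
E
```

```text
[0.43849242 0.28154741 0.04      ] [0.4396742  0.36202226 0.04      ] [0.48408331 0.32178483 0.04      ] 0.08048352502024994
```

```bash
python3 -m pendant '[[1,[1,1,25],[0,0,0]],[1,[0,0,35],[0,0,0]],[1,[0,0,25],[0,0,0]],[1,[0,0,12],[0,0,0]],[1,[0,0,4],[0,0,0]],[1,[0,0,1],[0,0,0]],[1,[0,0,1],[0,0,0]],[1,[0,0,0],[0,0,0]]]'
```

```text
clock: 7.0
tool_pos: [0.4858, 0.3223, 0.0563]
eef_rot: [0.006, 1.0, 0.0, 0.0]
contact_force: [0.9, 0.3, -1.7]
opening: 0.447
finger_force: 20.0
```

```bash
python3 -m pendant '[[1,[0,0,0.7],[0,0,0]],[1,[0,0,0],[0,0,0]],[0,[0,0,0],[0,0,0]],[-0.2,[0,0,0],[0,0,0]],[-0.5,[0,0,0],[0,0,0]],[-1,[0,0,0],[0,0,0]],[-1,[0,0,0],[0,0,0]],[-1,[0,0,0],[0,0,0]]]' && python3 -m pendant '[[-1,[0,0,-20],[0,0,0]],[-1,[0,0,-40],[0,0,0]],[-1,[0,0,-50],[0,0,0]],[-1,[0,0,-50],[0,0,0]],[-1,[0,0,0],[0,0,0]],[-1,[0,0,0],[0,0,0]]]'
python3 - <<'E'
from h import *
i,K,W=snap("wrist");cv2.imwrite("pics/w4.png",i[:,:,::-1])
m,c,st=blob(i,(0,150,60),(6,255,255),(180,100,400,330));print(c,st,ray(c,K,W,.099))
E
```

```text
clock: 8.0
tool_pos: [0.4854, 0.322, 0.055]
eef_rot: [0.006, 1.0, 0.0, -0.0]
contact_force: [-0.0, 0.0, -1.0]
opening: 0.997
finger_force: 0.0
clock: 8.75
tool_pos: [0.4851, 0.3215, 0.2145]
eef_rot: [0.006, 1.0, -0.0, -0.0]
contact_force: [0.3, -0.8, -0.4]
opening: 1.001
finger_force: 0.0
[284.09234609 203.83194676] [ 265  184   39   40 1202] [0.48496315 0.32330216 0.099     ]
```

View pics/w4.png

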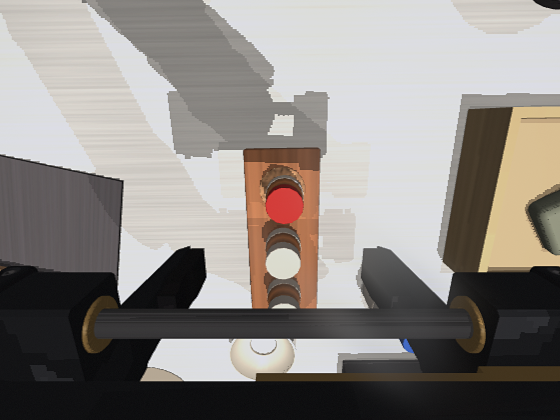

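The red jar stands upright on the coaster. The three caps are in line at (284,204), (283,263) and (285,310).

```bash
python3 -m pendant '[[-1,[2,-35,0],[0,0,0]],[-1,[2,-52,0],[0,0,0]],[-1,[2,-52,0],[0,0,0]],[-1,[2,-52,0],[0,0,0]],[-1,[2,-52,0],[0,0,0]],[-1,[2,-52,0],[0,0,0]],[-1,[2,-52,0],[0,0,0]],[-1,[2,-52,0],[0,0,0]]]' && python3 -m pendant '[[-1,[2,-52,0],[0,0,0]],[-1,[2,-52,0],[0,0,0]],[-1,[2,-52,0],[0,0,0]],[-1,[2,-52,0],[0,0,0]],[-1,[2,-50,0],[0,0,0]],[-1,[0,0,0],[0,0,0]],[-1,[0,0,0],[0,0,0]]]'
python3 - <<'E'
from h import *
i,K,W=snap("wrist");cv2.imwrite("pics/w5.png",i[:,:,::-1]);np.savez("w5.npz",a=i,K=K,W=W)
print(r.get_state()["tool_pos"])
E
```

```text
clock: 9.8
tool_pos: [0.4633, -0.0783, 0.2136]
eef_rot: [0.006, 1.0, 0.0, -0.001]
contact_force: [1.2, 0.4, -0.2]
opening: 1.0
finger_force: 0.0
clock: 10.68
tool_pos: [0.4507, -0.3334, 0.2136]
eef_rot: [0.006, 1.0, 0.001, -0.001]
contact_force: [0.2, -0.0, 0.3]
opening: 1.002
finger_force: 0.0
[ 0.45118567 -0.33269414  0.21399686]
```

View pics/w5.png

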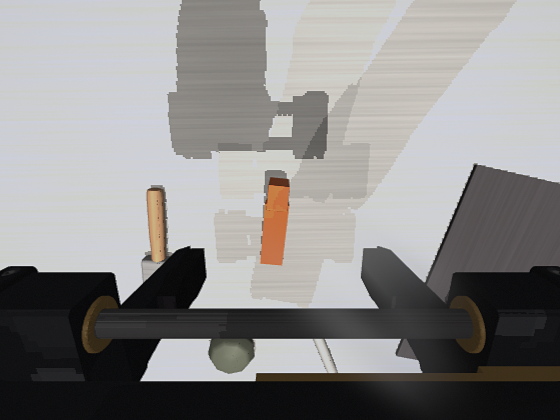

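The wedge's block is at the top: its dark back face spans rows 178-188 and its top face rows 188-212, centred near x=277. The thin end is at about (271,264).

```bash
python3 - <<'E'
from h import *
d=np.load("w5.npz");a,K,W=d["a"],d["K"],d["W"]
m,c,st=blob(a,(3,150,60),(18,255,255),(240,165,310,275));print(c,st)
for y in(180,184,187,190,195,200,205,210,214,220,235,250,260,263):
    x=np.where(m[y])[0]; print(y,x.min(),x.max(),a[y,(x.min()+x.max())//2])
c=cv2.findContours(m,0,2)[0][0];print(cv2.minAreaRect(c))
s=r.get_state();M=R.from_quat(s["eef_rot"]).as_matrix()
for p,z in(((277.5,188),.045),((276.5,211),.045),((271.5,264),.0045),((272,264),0.0)):print(p,ray(p,K,W,z))
print(proj(np.array([.45,-.335,.045]),K,W))
E
```

```text
[274.71728595 221.50673129] [ 261  178   28   87 1857]
180 270 287 [89 46 29]
184 269 287 [87 44 27]
187 269 288 [200 128  69]
190 268 288 [199 128  69]
195 268 287 [198 123  67]
200 266 287 [197 110  62]
205 265 287 [199 121  67]
210 265 287 [199 125  69]
214 264 287 [197 110  60]
220 264 286 [198 110  62]
235 263 284 [197 112  67]
250 262 282 [197 114  72]
260 261 281 [197 115  73]
263 261 280 [197 110  67]
((275.0862121582031, 220.96554565429688), (23.252735137939453, 86.1181640625), 4.763641834259033)
(277.5, 188) [ 0.44766702 -0.33833987  0.045     ]
(276.5, 211) [ 0.47469509 -0.33998668  0.045     ]
(271.5, 264) [ 0.56429035 -0.34946664  0.0045    ]
(272, 264) [ 0.56672772 -0.34900122  0.        ]
[280.51806837 189.99227862]
```

```bash
python3 -m pendant '[[-1,[-9,-6,30],[0,0,0]],[-1,[0,0,50],[0,0,4.5]],[-1,[0,0,50],[0,0,0]],[-1,[0,0,40],[0,0,0]],[-1,[0,0,20],[0,0,0]],[-1,[0,0,10],[0,0,0]],[-1,[0,0,4],[0,0,0]],[-1,[0,0,0],[0,0,0]]]' 40 && python3 -m pendant '[[1,[0,0,0],[0,0,0]],[1,[0,0,0],[0,0,0]],[1,[0,0,0],[0,0,0]],[1,[0,0,0],[0,0,0]],[1,[0,0,0],[0,0,0]],[1,[0,0,0],[0,0,0]],[1,[0,0,0],[0,0,0]],[1,[0,0,0],[0,0,0]]]' 40
```

```text
clock: 11.72
tool_pos: [0.4607, -0.3405, 0.0115]
eef_rot: [0.045, 0.999, -0.0, 0.0]
contact_force: [0.7, 0.2, -1.1]
opening: 1.001
finger_force: 0.0
clock: 12.72
tool_pos: [0.4602, -0.3407, 0.011]
eef_rot: [0.045, 0.999, 0.0, -0.0]
contact_force: [0.6, 0.3, -0.7]
opening: 0.265
finger_force: 40.0
```

```bash
python3 -m pendant '[[1,[0,0,-20],[0,0,0]],[1,[0,0,-40],[0,0,0]],[1,[0,0,-20],[0,0,0]],[1,[1,25,0],[0,0,0]],[1,[2,45,0],[0,0,0]],[1,[2,50,0],[0,0,0]],[1,[2,50,0],[0,0,0]],[1,[2,50,0],[0,0,0]]]' && python3 -m pendant '[[1,[2,50,0],[0,0,0]],[1,[2,45,0],[0,0,0]],[1,[1,35,0],[0,0,0]],[1,[0,0,0],[0,0,8.3]],[1,[0,0,0],[0,0,0]],[1,[0,0,0],[0,0,0]],[1,[0,0,0],[0,0,0]]]'
python3 - <<'E'
from h import *
i,K,W=snap("wrist");cv2.imwrite("pics/w6.png",i[:,:,::-1]);np.savez("w6.npz",a=i,K=K,W=W)
print(r.get_state()["tool_pos"])
E
```

```text
clock: 13.72
tool_pos: [0.4713, -0.1193, 0.091]
eef_rot: [0.046, 0.999, 0.0, 0.0]
contact_force: [-0.7, 0.4, -1.9]
opening: 0.266
finger_force: 40.0
clock: 14.6
tool_pos: [0.4781, 0.0084, 0.091]
eef_rot: [0.118, 0.993, -0.0, -0.0]
contact_force: [0.0, -0.9, -0.7]
opening: 0.268
finger_force: 40.0
[0.47806024 0.00849976 0.09098847]
```

View pics/w6.png

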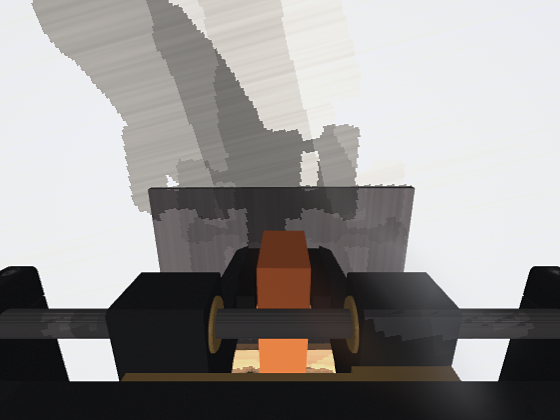

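The plate's front edge is level in the picture, from (149,188) to (414,187), and the wedge is nearly centred on it. The board's corners are hidden, so I'll check the yaw with line fits on the earlier picture.

```bash
python3 - <<'E'
from h import *
d=np.load("w6.npz");K,W=d["K"],d["W"]
l,q=ray((414,187),K,W,.006),ray((149,188),K,W,.006);print("plate",(l+q)/2,np.linalg.norm(l-q),"yaw",np.arctan2(*(q-l)[1::-1])+np.pi/2)
d=np.load("w2.npz");a,K,W=d["a"],d["K"],d["W"]
g=cv2.cvtColor(a,cv2.COLOR_RGB2HSV)
# board front top edge: first row where bright wood begins
P=[]
V=a[:,:,0].astype(int)
for x in range(222,326,4):
    col=V[228:252,x]; P.append((x,228+np.argmax(np.diff(col))+.5))
k=np.polyfit(*np.array(P).T,1);print(k,np.std(np.polyval(k,[p[0] for p in P])-[p[1] for p in P]))
for y in(244,250,255):
    row=V[y]; print(y,200+np.argmax(np.diff(row[200:225])),320+np.argmin(np.diff(row[320:345])))
A,B=[ray((x,np.polyval(k,x)),K,W,.022) for x in(214.5,333)]
print(A,B,(A+B)/2,np.linalg.norm(A-B),np.arctan2(*(A-B)[1::-1])+np.pi/2)
c=(A+B)/2; s=r.get_state();M=R.from_quat(s["eef_rot"]).as_matrix();print("front in tool",M.T@(c-s["tool_pos"])*1e3)
E
```

```text
plate [0.45509919 0.01346187 0.006     ] 0.21766419574633536 yaw -0.23228574389471768
[-1.90598291e-02  2.46722735e+02] 0.4984921379232927
244 212 332
250 213 331
255 213 331
[ 0.58370451 -0.09025722  0.022     ] [0.61851361 0.0543971  0.022     ] [ 0.60110906 -0.01793006  0.022     ] 0.1487835536893703 -0.2361466275519697
front in tool [-125.82073097    3.08017935   68.98270029]
```

```bash
python3 -m pendant '[[1,[0,2,20],[0,0,0]],[1,[0,0,25],[0,0,0]],[1,[0,0,15],[0,0,0]],[1,[0,0,8],[0,0,0]],[1,[0,0,4],[0,0,0]],[1,[0,0,1],[0,0,0]],[1,[0,0,0],[0,0,0]]]' && python3 -m pendant '[[1,[0,0,0.6],[0,0,0]],[1,[0,0,0.6],[0,0,0]],[1,[0,0,0],[0,0,0]]]'
```

```text
clock: 15.52
tool_pos: [0.4788, 0.0111, 0.0184]
eef_rot: [0.118, 0.993, 0.0, 0.0]
contact_force: [-0.9, -0.6, -1.4]
opening: 0.267
finger_force: 40.0
clock: 15.9
tool_pos: [0.4786, 0.0111, 0.0169]
eef_rot: [0.118, 0.993, 0.0, 0.0]
contact_force: [0.0, 0.5, -0.1]
opening: 0.269
finger_force: 40.0
```

```bash
python3 -m pendant '[[1,[0,0,0.4],[0,0,0]],[1,[0,0,0],[0,0,0]],[1,[0,0,0],[0,0,0]]]' && python3 -m pendant '[[1,[-5,0,0],[0,0,0]],[1,[-7,0,0],[0,0,0]],[1,[-7,0,0],[0,0,0]],[1,[-7,0,0],[0,0,0]],[1,[-6,0,0],[0,0,0]],[1,[-4,0,0],[0,0,0]],[1,[0,0,0],[0,0,0]],[1,[0,0,0],[0,0,0]]]'
python3 - <<'E'
from h import *
o=[]
for n,(x,y) in(("scene",(230,160)),("side",(190,165))):
    i,K,W=snap(n);np.savez(n+"7.npz",a=i,K=K,W=W)
    o.append(cv2.resize(i[y:y+140,x:x+150],(400,373),interpolation=cv2.INTER_CUBIC))
cv2.imwrite("pics/c7.png",np.hstack(o)[:,:,::-1])
E
```

```text
clock: 16.27
tool_pos: [0.4787, 0.0111, 0.0169]
eef_rot: [0.118, 0.993, 0.0, 0.0]
contact_force: [0.3, -0.0, 4.6]
opening: 0.269
finger_force: 40.0
clock: 17.27
tool_pos: [0.5123, 0.0027, 0.0169]
eef_rot: [0.118, 0.993, -0.0, -0.001]
contact_force: [-2.1, 0.1, 7.4]
opening: 0.267
finger_force: 40.0
```

View pics/c7.png

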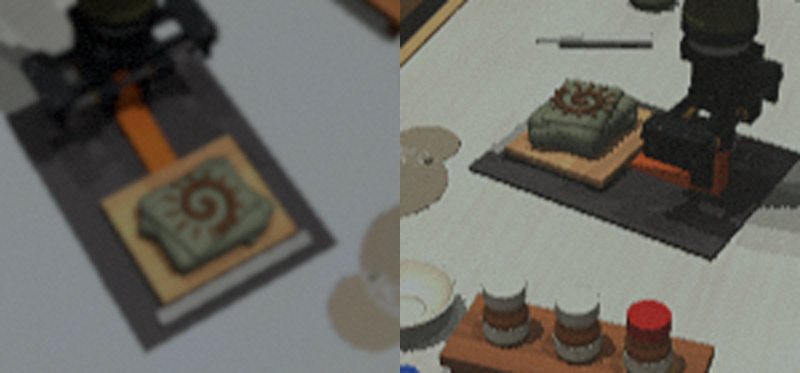

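The wedge lies flat on the plate with its thin end under the middle of the board edge; the board has not moved. I'll push on in small steps and watch the force.

```bash
for k in 1; do :; done; python3 -m pendant '[[1,[-2,0,0],[0,0,0]],[1,[-2,0,0],[0,0,0]],[1,[0,0,0],[0,0,0]]]' && python3 -m pendant '[[1,[-2,0,0],[0,0,0]],[1,[-2,0,0],[0,0,0]],[1,[0,0,0],[0,0,0]]]' && python3 -m pendant '[[1,[-2,0,0],[0,0,0]],[1,[-2,0,0],[0,0,0]],[1,[0,0,0],[0,0,0]]]' && python3 -m pendant '[[1,[-2,0,0],[0,0,0]],[1,[-2,0,0],[0,0,0]],[1,[0,0,0],[0,0,0]]]'
```

```text
clock: 17.75
tool_pos: [0.5156, 0.0019, 0.0169]
eef_rot: [0.117, 0.993, -0.0, -0.002]
contact_force: [-4.5, 1.0, 8.6]
opening: 0.273
finger_force: 40.0
clock: 18.12
tool_pos: [0.5195, 0.001, 0.0169]
eef_rot: [0.117, 0.993, -0.0, -0.002]
contact_force: [-4.4, 0.9, 8.4]
opening: 0.268
finger_force: 40.0
clock: 18.5
tool_pos: [0.5211, 0.0005, 0.0169]
eef_rot: [0.117, 0.993, -0.0, -0.004]
contact_force: [-8.3, 2.3, 12.4]
opening: 0.271
finger_force: 40.0
clock: 18.88
tool_pos: [0.5245, -0.0005, 0.0169]
eef_rot: [0.117, 0.993, -0.001, -0.004]
contact_force: [-8.2, 2.0, 13.0]
opening: 0.269
finger_force: 40.0
```

```bash
cat > lift.py <<'E'
from h import *
from scipy.optimize import least_squares
# track board/stone points by LK from pre-contact pictures, solve for slide s (along u) and pitch about rear feet
u=np.array([np.cos(.236),-np.sin(.236),0]);n=np.array([-u[1],u[0],0]);f=np.array([.6011,-.0179,.006])
rear=f+.115*u
def loc(x,y,z):return f+x*u+y*n+np.array([0,0,z])
ref=[];D=[]
C=[]
for nm in("scene","side"):
    d=np.load(nm+"7.npz");a,K,W=d["a"],d["K"],d["W"];b=snap(nm)[0]
    ga,gb=[cv2.cvtColor(x,cv2.COLOR_RGB2GRAY) for x in(a,b)]
    P=[loc(x,y,.016) for x,y in((0,.075),(0,-.075),(0,.055),(0.02,.075),(.04,.075),(.01,.06))]+[loc(x,y,.055) for x in(.04,.055,.07) for y in(-.02,0,.02)]
    p=np.array([proj(q,K,W) for q in P],np.float32)[:,None]
    q,st,e=cv2.calcOpticalFlowPyrLK(ga,gb,p,None,winSize=(13,13),maxLevel=1)
    # static reference: plate front-left corner, white jars
    for i in range(len(P)):
        if st[i] : C.append((P[i],K,W,(q-p)[i,0]))
def T(P,v):
    s,th,yw=v;d=P-rear;x=d@u;y=d@n;z=d[2]
    # th lifts the front (x<0)
    return rear+u*(x*np.cos(th)+z*np.sin(th)+s-y*yw)+n*(y+x*yw)+np.array([0,0,z*np.cos(th)-x*np.sin(th)])
def res(v):return np.concatenate([proj(T(P,v),K,W)-proj(P,K,W)-m for P,K,W,m in C])
o=least_squares(res,[0,0,0],loss="soft_l1",f_scale=.2)
s,th,yw=o.x
cov=np.linalg.inv(o.jac.T@o.jac)*np.mean(res(o.x)**2)
print("slide mm %.2f pitch deg %.2f yaw deg %.2f  foot-centre lift mm %.2f +- %.2f rms px %.2f"%(s*1e3,np.degrees(th),np.degrees(yw),.105*np.sin(th)*1e3,.105e3*cov[1,1]**.5,np.sqrt(np.mean(res(o.x)**2))),r.get_state()["clock"])
E
python3 lift.py; python3 -m pendant '[[1,[-2,0,0],[0,0,0]],[1,[-2,0,0],[0,0,0]],[1,[-2,0,0],[0,0,0]],[1,[0,0,0],[0,0,0]]]'; python3 lift.py
```

```text
slide mm 0.09 pitch deg 0.34 yaw deg -0.03  foot-centre lift mm 0.62 +- 0.98 rms px 0.95 18.975
clock: 19.48
tool_pos: [0.5303, -0.0019, 0.0169]
eef_rot: [0.117, 0.993, -0.001, -0.004]
contact_force: [-9.1, 1.5, 12.8]
opening: 0.272
finger_force: 40.0
slide mm 0.17 pitch deg 0.77 yaw deg 0.01  foot-centre lift mm 1.41 +- 1.28 rms px 1.18 19.575
```

```bash
python3 -m pendant '[[1,[-2,0,0],[0,0,0]],[1,[-2,0,0],[0,0,0]],[1,[-2,0,0],[0,0,0]],[1,[-2,0,0],[0,0,0]],[1,[0,0,0],[0,0,0]]]'; python3 -m pendant '[[1,[-2,0,0],[0,0,0]],[1,[-2,0,0],[0,0,0]],[1,[-2,0,0],[0,0,0]],[1,[-2,0,0],[0,0,0]],[1,[0,0,0],[0,0,0]],[1,[0,0,0],[0,0,0]]]'; python3 lift.py
python3 - <<'E'
from h import *
i=snap("side")[0];j=snap("wrist")[0]
cv2.imwrite("pics/c8.png",np.hstack([cv2.resize(i[165:290,210:360],(450,375),interpolation=cv2.INTER_CUBIC),cv2.resize(j,(350,375))])[:,:,::-1])
E
```

```text
clock: 20.2
tool_pos: [0.5382, -0.0038, 0.0169]
eef_rot: [0.117, 0.993, -0.001, -0.004]
contact_force: [-8.6, 1.8, 12.9]
opening: 0.268
finger_force: 40.0
clock: 20.95
tool_pos: [0.5461, -0.0056, 0.0169]
eef_rot: [0.117, 0.993, -0.001, -0.004]
contact_force: [-8.6, 1.7, 13.0]
opening: 0.272
finger_force: 40.0
slide mm 0.22 pitch deg 2.15 yaw deg 0.09  foot-centre lift mm 3.94 +- 24.65 rms px 17.88 21.05
```

View pics/c8.png

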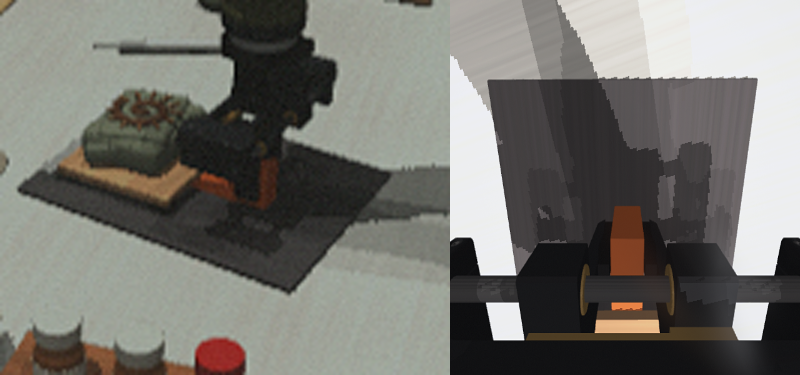

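The board's front edge is raised and resting on the wedge, and the board has not slid (0.2 mm). The image estimate of about 3.9 mm foot clearance agrees with the push distance since the force came on.

```bash
python3 -c "
from plant import r
print(r.finish_job())"
```

```text
the job is handed in; nothing more can be done
None
```

The job is handed in, with no verdict returned: the red-capped jar stands on the coaster in line with the other two, and the gripped wedge holds the board's front feet about 4 mm clear (estimated from the pictures and the push distance), with the board within about 0.2 mm of its original place.

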